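Seat a control board with its ejector levers

TASK

Lift the control board out of its wooden stand and set it upright in the card rack's guides so that it rests there on the opened levers, and let go of it. Then swing both ejector levers inward until the board is driven fully home in its connector at both ends. Drive it home with the levers only, not by pressing on the board, and gently: stop each lever as soon as it comes up hard, do not force it.

Things in the scene. Friction and masses are not known exactly. Their poses are not given: they have to be found in the camera images.
- board_grip (a point): Middle of the board's heat sink, 78 mm above the board's lower edge; axes as the board's: x across its thickness, y along its width, z up. The finned metal heat sink along the board's top is 12 mm thick (x; 14 over the fins), 50 mm wide (y) and reaches from 56 to 90 mm above the lower edge: grip it across x, from above.
- board_foot (a point): Middle of the lower edge of the green circuit board (300 g, 90 mm tall, 5 mm thick along x, 117 mm wide along y over its ears; z up). An ear, 8 mm tall and 8 mm long, sticks out at each end, 24 to 32 mm above this edge; below the ears the contact edge is 100 mm wide, above them the board is 82 mm wide. Either way round fits.
- stand: Light wooden block, 54 x 130 mm, 28 mm tall, fixed; origin at the centre of its underside. The board waits upright in its slot (7 mm wide, along y), lower edge 8 mm above the bench.
- card_rack: Fixed metal card rack: base 64 x 200 mm with dark guide posts. Origin: centre of its underside, on the bench; z up, y along the slot (left lever at +y). The board goes in from above, its y along the rack's, centred on this origin: between the posts (at y 32 to 42 mm each side, slot 7 mm, flared mouth 82 to 95 mm high), then into the connector.
- rack_slot (a point): Point on the rack's centre line 36 mm above the bench, about the mouth of the grey connector (slot 8 mm wide, 104 mm long, ends flared by 2 mm). Set down on open levers, the board's lower edge is 26 to 32 mm above the bench; home, it is at 18 mm, but the connector sits up to 3.5 mm higher or lower in each rack, which no reading shows: home must be felt.
- lever_left (a joint): Angle (rad) of the black ejector lever at the rack's +y end. 0: its arm stands straight up; positive: it leans outward (open). It starts at 0.80 to 0.92, open enough for the board to pass. Home is somewhere between -0.28 and 0.15. It stays where it is left (stiff pivot, 1 N at the pad).
- lever_right (a joint): The same for the lever at the rack's -y end, mirrored: positive leans outward, to the rack's -y.
- lever_left_tip (a point): Middle of the left lever's thumb pad, 52 mm from the pivot along the arm; the pad is 16 mm wide (rack x), 8 mm thick and ends 62 mm from the pivot. Push its outer side inward: 5 to 10 N drives the board in, from 0.4 to 0.2 rad on; then it comes up hard: 16 to 20 N says that this end is home; above 25 N the lever is damaged.
- lever_right_tip (a point): The same on the right lever.
- lever_left_pivot (a point): Pivot of the left lever, parallel to the rack's x, 75 mm from the rack's centre and 46 mm above the bench. Swung inward, the lever's nose comes over the board's ear and drives it down; swung outward, its toe pries the ear up. When one end is driven in alone the other may rise a little, until its own lever is swung in.
- lever_right_pivot (a point): The same for the right lever.
- contact_left (a joint): How far (m) the connector's brass contact at the rack's +y end has been pushed down by the board: 0 untouched, 0.005 when that end of the board is home. It stays where it is pushed.
- contact_right (a joint): The same at the -y end.

How it is judged:
By the outcome, as a careful person would: the job done as asked, in the order asked, and still so for the second after the job is handed in, with the robot touching nothing.
It also fails if it takes over 67 s, if anything falls off the work surface, if the arm or the gripper's body presses on something with over 40 N, if the wrist force passes 120 N, or if a joint passes its speed limit or range.

ROBOT

A 6-joint arm with a two-finger parallel gripper is mounted at the origin on a cart in front of the work surface, level with it; the furniture and walls round the work are solid. World frame = base frame: x ahead of the robot, y to its left, z up, the work surface at z = 0. Lengths are in m, angles in degrees, forces in N, time in s.
With the tool pointing down it reaches from about 0.3 to 0.75 m from the base axis. Payload 8.5 kg.
Tool frame: the origin (TCP) lies at the very end of the fingers, on their centre line; the grasp point (between the pads) lies 19 mm behind it; z points along the fingers, y is the line along which they close (so a half turn about z gives the same grasp; the last joint's range is limited). The gripper opens to 85 mm and grips with 20 to 120 N. Pads are 22 mm wide; open, the fingers measure 114 mm over their backs; the gripper's body (76 mm by 85 mm) begins 54 mm behind the grasp point. The pads swing forward as they close: fully open they stand 13 mm farther back than shut.
Start: joints at [61.461, 21.807, 74.336, -0, 83.858, -12.336], TCP at [0.153, 0.528, 0.231] pointing down, gripper open.
Joint ranges: [-178.18, 178.18], [-50.72, 133.34], [12.68, 142.11], [-81.47, 261.47], [9.98, 163.14], [-165.26, 165.26]. Speed limits (degrees/s): [136.94, 136.94, 180, 180, 180, 180].

INTERFACE

Orientations are given as a 3x3 rotation matrix whose columns are the frame's x, y, z axes.
In Python, from rig import env, optics, spotter gives the robot as it stands.
- The arm moves only by the shell command python3 -m crank 'ROWS' [FORCE]. ROWS is JSON, one flat list of numbers, 5 for each row, row after row: the finger opening in cm, from 0 to 8.54, then the shift along the tool's x, y, z in cm, then the turn about the tool's z in rad. A call has exactly 8 rows; each row shifts and turns the commanded pose from where the row before left it, along the tool's axes as they then stand; what a row does not reach is not made up. A row lasts 1/12 s, in which the tool goes at most 41.7 mm and 7.16 degrees, less where a joint would pass 70% of its speed; a pose out of reach is approached as far as the arm can. A call is refused whole if a number of a shift passes 4.17 or a number of a turn 0.125, either way. A call with a gripper value outside its range is refused whole. The fingers move at their own pace and stop on an object; FORCE is the grip in N (left out, the last holds). Time passes only in rows, so rows that do not move let the fingers close, or fill a call up. It gives the time, the measured TCP pose, the force, the opening and the grip force at its end, in the units of the state.
- env.observe(): the state, without advancing time (a new reading comes with each control period).
- optics.get_image(name): name is "side" or "top"; returns a dict with "color" (420x560x3 uint8, red, green, blue), "intrinsics" (3x3 intrinsics, pixels), "distortion" ([k1, k2, p1, p2, k3] as OpenCV has them; the pictures are not rectified), "pose" (4x4, takes a point from camera to world coordinates). Camera axes: x right, y up, looking along -z (the intrinsics and any distortion apply to the point x, -y, -z); pixel columns grow to the right and rows downward; lengths in m; the calibration is good to about 2 mm. A picture is of the moment at which its call begins. There is no depth.
- env.close_job(): hands the job in; it is judged then, once.
Trained networks look in a picture, given as the dict that the camera call returned (one of the last four; its "shot" number tells which), for a name from the list of things; names that differ only in an ending like _2 or _b are one class to them, and where a whole thing is asked for, a point or a joint stands for the part that bears it (a point fixed in the world has none). Each returns a list of dicts, best first, with "score" (0 to 1); they miss things now and then, are a little off and sometimes report something else, mostly with a low value. They report only what shows in the picture. A call takes as long as a camera call.
- spotter.look_for(picture, query): "at" ([column, row] as shares, 0 to 1, of the picture: columns of its width, rows of its height, amid what is visible of it).
The state is a dict: "time_s": time; "q": joint angles; "qvel": joint speeds; "joint_efforts": joint torques, N m; "position": TCP position; "tool_rot": TCP orientation; "ft_force": force on the tool from outside, world axes, zero at the start; "wrist_torque": the same for the moment, N m; "grip_width": finger opening in m; "gripper_force": force on a finger pad.
Only numpy, scipy, OpenCV 4.12 (cv2) and the standard library are available. Lean on these libraries where they do the work, as an engineer would, in place of code of your own. Each camera call takes 0.05 s, during which the arm holds its last target. There are 200 camera calls.

## Working session

There is one attempt and no reset: what is moved stays moved. The work goes in short steps, Python scripts to look and compute and a shell command to move; the robot and the scene stay as the last step left them, time stands still between calls to the robot, and variables do not carry over. Pictures are saved under pics/ and viewed, at most 10 in all, crops included, and the job is handed in when it is done.

```bash
mkdir -p pics; ls; cat > h.py <<'E'
import numpy as np, cv2
from rig import env, optics, spotter
def ray(p,at):
    K=np.array(p["intrinsics"]);d=np.array(p["distortion"]);T=np.array(p["pose"])
    h,w=p["color"].shape[:2]
    uv=np.array([[[at[0]*w,at[1]*h]]],float)
    x,y=cv2.undistortPoints(uv,K,d)[0,0]
    v=T[:3,:3]@np.array([x,-y,-1.]);return T[:3,3],v/np.linalg.norm(v)
def tri(rs):
    A=sum(np.eye(3)-np.outer(v,v) for o,v in rs);b=sum((np.eye(3)-np.outer(v,v))@o for o,v in rs)
    X=np.linalg.solve(A,b);return X,[np.linalg.norm(np.cross(X-o,v)) for o,v in rs]
def atz(r,z): o,v=r;return o+v*(z-o[2])/v[2]
def proj(p,X):
    T=np.array(p["pose"]);c=T[:3,:3].T@(np.array(X)-T[:3,3]);c=c*[1,-1,-1]
    return cv2.projectPoints(c.reshape(1,1,3),np.zeros(3),np.zeros(3),np.array(p["intrinsics"]),np.array(p["distortion"]))[0][0,0]
E
python3 - <<'E'
from h import *
np.set_printoptions(precision=4,suppress=True)
s=env.observe();print(s)
P={n:optics.get_image(n) for n in("top","side")}
for n,p in P.items():
    cv2.imwrite(f"pics/{n}0.png",p["color"][...,::-1]);print(n,np.array(p["pose"]))
for q in["board_grip","board_foot","stand","card_rack","rack_slot","lever_left_tip","lever_right_tip","lever_left_pivot","lever_right_pivot"]:
    R=[]
    for n,p in P.items():
        r=spotter.look_for(p,q);print(q,n,[(np.round(np.array(d["at"])*[560,420],1).tolist(),round(d["score"],2)) for d in r[:3]])
        if r:R.append(ray(p,r[0]["at"]))
    if len(R)==2:print("   ",*tri(R))
E
```

```text
pics
{'time_s': 0.0, 'q': array([ 61.461 ,  21.842 ,  74.3868,   0.0005,  83.8581, -12.335 ]), 'qvel': array([ 0.0467,  0.0476, -0.0852,  0.0463,  0.0177,  0.0111]), 'joint_efforts': array([  0.0024, -44.846 , -23.128 ,  -0.0001,   0.0048,  -0.    ]), 'position': array([0.1533, 0.5279, 0.2307]), 'tool_rot': array([[-0.9603,  0.2791, -0.0007],
       [ 0.2791,  0.9603, -0.0013],
       [ 0.0003, -0.0015, -1.    ]]), 'ft_force': array([-1.0749, -0.0691, -0.4517]), 'wrist_torque': array([-0.0008, -0.0182,  0.0458]), 'gripper_force': 0.0, 'grip_width': 0.0853222723262069}
top [[-0.0059  0.9931 -0.1172  0.392 ]
 [-1.     -0.0066 -0.0064 -0.0427]
 [-0.0071  0.1171  0.9931  0.9435]
 [ 0.      0.      0.      1.    ]]
side [[ 0.9206  0.2522 -0.2982  0.2008]
 [-0.3899  0.5501 -0.7385 -0.817 ]
 [-0.0222  0.7961  0.6048  0.7196]
 [ 0.      0.      0.      1.    ]]
board_grip top [([176.3, 219.9], 0.68)]
board_grip side [([227.4, 174.1], 0.84)]
    [0.4691 0.1718 0.0681] [np.float64(0.0008125685435225173), np.float64(0.000812568543522399)]
board_foot top [([178.0, 221.7], 0.72)]
board_foot side 
[... 714 characters left out ...]
7] [np.float64(0.0062954103684221985), np.float64(0.006295410368422219)]
lever_right_tip top [([433.9, 204.8], 0.49)]
lever_right_tip side [([337.4, 330.3], 0.77)]
    [ 0.4926 -0.3502  0.0609] [np.float64(0.0040231350477895325), np.float64(0.004023135047789515)]
lever_left_pivot top [([433.2, 203.1], 0.57), ([342.0, 184.8], 0.45)]
lever_left_pivot side [([315.2, 244.4], 0.67)]
    [ 0.4762 -0.2956  0.2126] [np.float64(0.005380678437054569), np.float64(0.005380678437054572)]
lever_right_pivot top [([439.4, 208.4], 0.62)]
lever_right_pivot side [([340.0, 328.2], 0.52), ([317.0, 251.7], 0.35)]
    [ 0.4879 -0.3573  0.0749] [np.float64(0.0003954577214676637), np.float64(0.00039545772146768447)]
```

```bash
python3 - <<'E'
import cv2
a=cv2.imread("pics/top0.png")[130:310,100:500];b=cv2.imread("pics/side0.png")[120:370,150:430]
cv2.imwrite("pics/tc.png",cv2.resize(a,(800,360),interpolation=cv2.INTER_CUBIC));cv2.imwrite("pics/sc.png",cv2.resize(b,(672,600),interpolation=cv2.INTER_CUBIC))
E
```

```text
(no output)
```

View pics/tc.png

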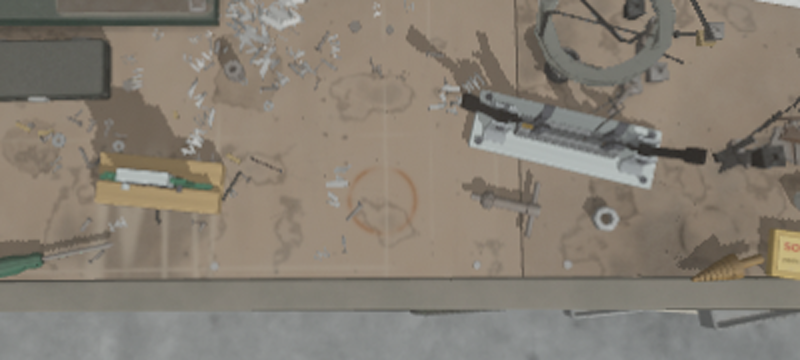

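View pics/sc.png

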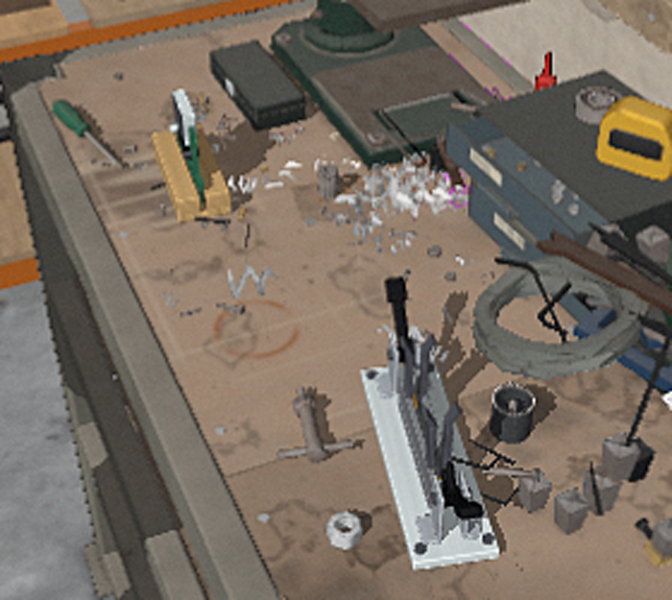

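Top crop: board in its stand at about full px (145–210, 217–224); rack slanted at (335–430, 175–224), left pad about (335,181), right pad about (447,207). The side picture shows the left pad at (315,241) and the right pad at (342,328). I'll enlarge these to get edges.

```bash
python3 - <<'E'
import cv2,numpy as np
a=cv2.imread("pics/top0.png");b=cv2.imread("pics/side0.png")
C=np.zeros((600,800,3),np.uint8)
def put(im,x0,y0,w,h,X,Y,s=4):
    t=cv2.resize(im[y0:y0+h,x0:x0+w],None,fx=s,fy=s,interpolation=cv2.INTER_CUBIC);C[Y:Y+h*s,X:X+w*s]=t
put(a,328,165,125,65,0,0);put(a,140,195,80,50,0,265);put(b,297,225,72,140,505,0);put(b,208,150,45,65,325,265)
cv2.imwrite("pics/comp.png",C)
E
```

```text
(no output)
```

View pics/comp.png

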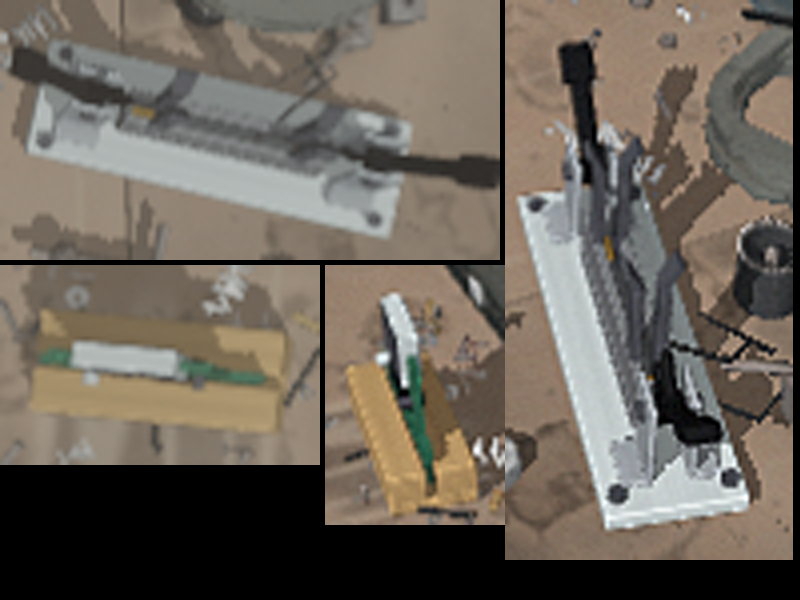

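Top view corners of the rack base: (334.8,202.5), (425.5,224.3), (431,195.5), (341,175). Side view: (300.5,273.8), (322.5,355), (357.5,350). Pads: top (335,181.3) and (448.5,207.5); side (315,240) and (347,331). Now I'll fit poses to these.

```bash
cat > fit.py <<'E'
from h import *
from scipy.optimize import least_squares
np.set_printoptions(precision=4,suppress=True)
P={n:optics.get_image(n) for n in("top","side")}
def Rz(a):c,s=np.cos(a),np.sin(a);return np.array([[c,-s,0],[s,c,0],[0,0,1]])
# rack
def pts(v):
    x,y,a,h,l,r=v;R=Rz(a);o=np.array([x,y,0])
    c=[(-.032,.1,h),(-.032,-.1,h),(.032,-.1,h),(.032,.1,h)]
    c+=[(0,.075+.052*np.sin(l),.046+.052*np.cos(l)),(0,-.075-.052*np.sin(r),.046+.052*np.cos(r))]
    return [o+R@np.array(q) for q in c]
obs=[("top",0,334.75,202.5),("top",1,425.5,224.25),("top",2,431,195.5),("top",3,341,175),("side",0,300.5,273.75),("side",1,322.5,355),("side",2,357.5,350),
("top",4,335,181.25),("top",5,448.5,207.5),("side",4,315,240),("side",5,347.25,331)]
f=lambda v:np.concatenate([proj(P[n],pts(v)[i])-[u,w] for n,i,u,w in obs])
s=least_squares(f,[.51,-.26,-.2,.008,.85,.85],loss='soft_l1');print("rack",s.x,np.degrees(s.x[2]));print(s.fun.reshape(-1,2))
# stand
def ps(v):
    x,y,a=v;return [np.array([x,y,0])+Rz(a)@np.array(q) for q in[(.027,.065,.028),(.027,-.065,.028),(-.027,-.065,.028),(-.027,.065,.028)]]
ob=[("top",0,150.5,206.25),("top",1,211.25,212),("top",2,209.5,236.25),("top",3,148,231.25),("side",3,213.75,175.75)]
g=lambda v:np.concatenate([proj(P[n],ps(v)[i])-[u,w] for n,i,u,w in ob])
t=least_squares(g,[.466,.177,-.1],loss='soft_l1');print("stand",t.x,np.degrees(t.x[2]));print(t.fun.reshape(-1,2))
x,y,a=t.x
for z in(.064,.098):
  for sx in(-.006,.006):
    for sy in(.025,-.025):print(z,sx,sy,[proj(P[n],np.array([x,y,0])+Rz(a)@[sx,sy,z]) for n in P])
E
python3 fit.py
```

```text
rack [ 0.5166 -0.2608 -0.2425  0.0095  0.8487  0.8316] -13.894397626437074
[[-0.3741 -0.2437]
 [ 0.1393 -0.4032]
 [ 0.5145 -0.3838]
 [-0.1537 -0.9977]
 [-0.7648  0.5625]
 [-0.4707  0.2595]
 [ 0.8954 -0.1918]
 [ 0.2652 -0.3356]
 [-1.0775 -0.4338]
 [-0.4438  1.1655]
 [-2.4403  0.4736]]
stand [ 0.4691  0.1741 -0.0946] -5.417566264155738
[[ 0.3799 -0.3696]
 [ 0.5808 -0.7883]
 [-0.4178  0.3185]
 [-0.3057 -0.0476]
 [-1.6866  0.0717]]
0.064 -0.006 0.025 [array([163.1322, 221.5717]), array([222.2533, 170.3004])]
0.064 -0.006 -0.025 [array([187.6346, 223.713 ]), array([226.7842, 180.9836])]
0.064 0.006 0.025 [array([163.8449, 215.7171]), array([227.0411, 169.4169])]
0.064 0.006 -0.025 [array([188.3069, 217.8555]), array([231.7166, 180.048 ])]
0.098 -0.006 0.025 [array([158.3608, 220.1573]), array([220.9876, 158.3317])]
0.098 -0.006 -0.025 [array([183.8477, 222.3835]), array([225.5534, 168.8053])]
0.098 0.006 0.025 [array([159.1097, 214.0714]), array([225.8588, 157.4597])]
0.098 0.006 -0.025 [array([184.5529, 216.2948]), array([230.5746, 167.8811])]
```

```bash
python3 -m crank '[6,0,0,0,0.1152, 6,0,0,0,0.1152, 6,0,0,0,0.1152, 6,0,0,0,0.1152, 6,0,0,0,0.1152, 6,0,0,0,0.1152, 6,0,0,0,0.1152, 6,0,0,0,0.1152]' 40
python3 -m crank '[5,0,0,0,0.1152, 5,0,0,0,0.1152, 5,0,0,0,0.1152, 5,0,0,0,0.1152, 5,-2.69,2.9,0,0, 5,-2.69,2.9,0,0, 5,-2.69,2.9,0,0, 5,-2.69,2.9,0,0]'
python3 -m crank '[5,-2.69,2.9,0,0, 5,-2.69,2.9,0,0, 5,-2.69,2.9,0,0, 5,-2.69,2.9,0,0, 5,-2.69,2.9,0,0, 5,-2.69,2.9,0,0, 5,-2.69,2.9,0,0, 5,-2.69,2.9,0,0]'
```

```text
time_s: 1.77
position: [0.1535, 0.5281, 0.2313]
tool_rot: [[-0.353, 0.936, -0.0], [0.936, 0.353, -0.0], [-0.0, -0.0, -1.0]]
ft_force: [0.0, 0.1, -0.4]
grip_width: 0.0597
gripper_force: 0.0
time_s: 2.43
position: [0.2595, 0.4087, 0.2314]
tool_rot: [[0.093, 0.996, 0.0], [0.996, -0.093, 0.0], [0.0, 0.0, -1.0]]
ft_force: [1.1, 1.1, 0.7]
grip_width: 0.0498
gripper_force: 0.0
time_s: 3.1
position: [0.4705, 0.1722, 0.2315]
tool_rot: [[0.094, 0.996, 0.0], [0.996, -0.094, 0.0], [0.0, 0.0, -1.0]]
ft_force: [0.2, 1.4, 0.2]
grip_width: 0.0496
gripper_force: 0.0
```

```bash
python3 -m crank '[5,0.17,-0.17,2.8,0, 5,0,0,3.2,0, 5,0,0,3.2,0, 5,0,0,3.2,0, 5,0,0,2.2,0, 5,0,0,1.2,0, 5,0,0,0.6,0, 5,0,0,0,0]'
python3 -m crank '[0.5,0,0,0,0, 0.5,0,0,0,0, 0.5,0,0,0,0, 0.5,0,0,0,0, 0.5,0,0,0,0, 0.5,0,0,0,0, 0.5,0,0,0,0, 0.5,0,0,0,0]' 40
```

```text
time_s: 3.77
position: [0.4676, 0.1757, 0.0665]
tool_rot: [[0.094, 0.996, -0.002], [0.996, -0.094, -0.0], [-0.0, -0.002, -1.0]]
ft_force: [0.4, -0.2, 0.3]
grip_width: 0.0503
gripper_force: 0.0
time_s: 4.43
position: [0.4685, 0.1759, 0.0683]
tool_rot: [[0.094, 0.996, 0.002], [0.996, -0.094, 0.0], [0.0, 0.002, -1.0]]
ft_force: [-0.3, 0.4, 6.4]
grip_width: 0.0113
gripper_force: 41.8
```

```bash
python3 -m crank '[0.5,0,0,-0.5,0, 0.5,0,0,-1.5,0, 0.5,0,0,-2.5,0, 0.5,0,0,-3,0, 0.5,0,0,-3,0, 0.5,0,0,-3,0, 0.5,0,0,-2,0, 0.5,0,0,0,0]' 60
python3 - <<'E'
from h import *
np.set_printoptions(precision=4,suppress=True)
s=env.observe();print(s["position"],s["ft_force"],s["wrist_torque"],s["grip_width"])
P={n:optics.get_image(n) for n in("top","side")}
a=P["top"]["color"][170:270,110:250];b=P["side"]["color"][90:230,150:300]
C=np.zeros((420,800,3),np.uint8);C[:300,:420]=cv2.resize(a,None,fx=3,fy=3);C[:350,425:800]=cv2.resize(b,None,fx=2.5,fy=2.5)
cv2.imwrite("pics/lift.png",C[...,::-1])
E
```

```text
time_s: 5.1
position: [0.4692, 0.176, 0.2264]
tool_rot: [[0.094, 0.996, 0.008], [0.996, -0.094, 0.001], [0.002, 0.007, -1.0]]
ft_force: [-0.4, -0.4, -2.6]
grip_width: 0.011
gripper_force: 59.4
[0.4692 0.176  0.2264] [-0.3889 -0.4148 -2.5521] [-0.0126 -0.02    0.0109] 0.010959138433194798
```

View pics/lift.png

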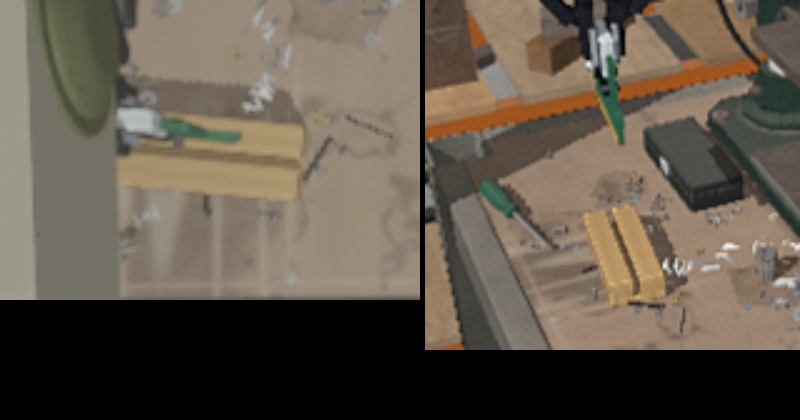

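The board is up and upright in the grip, and the stand is empty. Next, carry it to a hover over the rack.

```bash
python3 -m crank '[0.5,-1,0.2,0,0, 0.5,-2,0.4,0,0, 0.5,-3,0.6,0,0, 0.5,-3.43,0.71,0,0, 0.5,-3.43,0.71,0,0, 0.5,-3.43,0.71,0,0, 0.5,-3.43,0.71,0,0, 0.5,-3.43,0.71,0,0]' 80
python3 -m crank '[0.5,-3.43,0.71,0,0, 0.5,-3.43,0.71,0,0, 0.5,-3.43,0.71,0,0, 0.5,-3.43,0.71,0,0, 0.5,-3,0.6,0,0, 0.5,-2,0.4,0,0, 0.5,-1,0.2,0,0, 0.5,0,0,0,0]'
python3 -m crank '[0.5,0,0,0,0.074, 0.5,0,0,0,0.074, 0.5,0,0,1,0, 0.5,0,0,1.5,0, 0.5,0,0,1.5,0, 0.5,0,0,1,0, 0.5,0,0,0,0, 0.5,0,0,0,0]'
python3 - <<'E'
from h import *
np.set_printoptions(precision=4,suppress=True)
s=env.observe();print(s["position"],s["ft_force"],s["wrist_torque"],s["grip_width"])
P={n:optics.get_image(n) for n in("top","side")}
a=P["top"]["color"][140:240,310:470];b=P["side"]["color"][200:370,280:380]
C=np.zeros((600,800,3),np.uint8);C[:300,:480]=cv2.resize(a,None,fx=3,fy=3,interpolation=2);t=cv2.resize(b,None,fx=3.15,fy=3.5,interpolation=2);C[:595,485:800]=t
cv2.imwrite("pics/hov.png",C[...,::-1])
E
```

```text
time_s: 5.87
position: [0.4924, -0.0613, 0.2205]
tool_rot: [[0.095, 0.996, -0.003], [0.996, -0.095, 0.001], [0.001, -0.003, -1.0]]
ft_force: [0.9, 0.2, -3.2]
grip_width: 0.0109
gripper_force: 82.1
time_s: 6.53
position: [0.5143, -0.2611, 0.2204]
tool_rot: [[0.097, 0.995, -0.003], [0.995, -0.097, 0.002], [0.001, -0.003, -1.0]]
ft_force: [-0.7, 1.2, -2.4]
grip_width: 0.0107
gripper_force: 82.2
time_s: 7.2
position: [0.5149, -0.2586, 0.1719]
tool_rot: [[0.239, 0.971, -0.001], [0.971, -0.239, 0.001], [0.001, -0.001, -1.0]]
ft_force: [-1.0, 0.4, -2.5]
grip_width: 0.0111
gripper_force: 82.3
[ 0.5149 -0.2586  0.1719] [-0.9858  0.3747 -2.4757] [-0.016  -0.0283 -0.0145] 0.011108830795306262
```

View pics/hov.png

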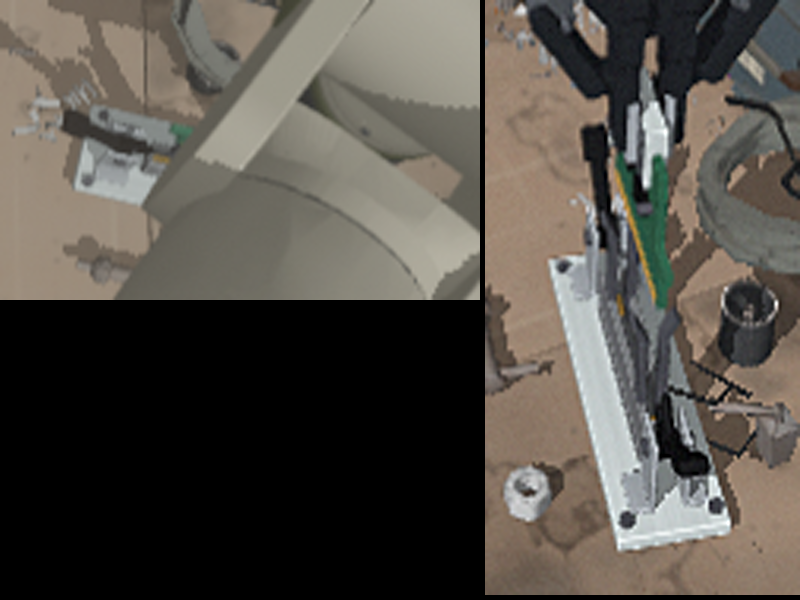

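Side view: board hangs above the rack, near bottom corner about full px (335.6,286.6), far bottom corner about (323.5,248.6). I'll compare with the projection of an aligned board.

```bash
cat >> h.py <<'E'
def Rz(a):c,s=np.cos(a),np.sin(a);return np.array([[c,-s,0],[s,c,0],[0,0,1]])
RO=np.array([.5166,-.2608,0]);RA=-.2425
def rk(*q):return RO+Rz(RA)@np.array(q)
E
python3 - <<'E'
from h import *
np.set_printoptions(precision=4,suppress=True)
p=optics.get_image("side");s=env.observe();t=s["position"];print(t,s["tool_rot"][:,1])
cv2.imwrite("pics/s2.png",p["color"][...,::-1])
for o,n in((RO,"ideal"),(np.array([t[0],t[1],0]),"tcp")):
  for y in(.05,-.05):
    for x in(-.0025,.0025):
      print(n,x,y,proj(p,o+Rz(RA)@[x,y,t[2]-.059]), proj(p,o+Rz(RA)@[x+.001,y,t[2]-.059]),proj(p,o+Rz(RA)@[x,y+.001,t[2]-.059]))
  print("sink",[proj(p,o+Rz(RA)@[x,y,t[2]-.059+z]) for x,y,z in((-.006,-.025,.09),(.006,-.025,.09),(-.006,-.025,.056))])
print("posts",[proj(p,rk(x,-.042,z)) for x in(-.0035,.0035) for z in (.082,.095)])
im=p["color"][150:375,270:380];cv2.imwrite("pics/s2c.png",cv2.resize(im[...,::-1],None,fx=5,fy=5,interpolation=2)[550-150*0-500:650,:])
E
```

```text
[ 0.5154 -0.2593  0.1732] [ 0.9709 -0.2394  0.0015]
ideal -0.0025 0.05 [321.1354 249.6946] [321.6737 249.6278] [321.0123 249.3357]
ideal 0.0025 0.05 [323.8254 249.3605] [324.3629 249.2937] [323.7   249.002]
ideal -0.0025 -0.05 [334.6024 288.9797] [335.1891 288.9009] [334.4553 288.5507]
ideal 0.0025 -0.05 [337.5346 288.5858] [338.1205 288.507 ] [337.3849 288.1573]
sink [array([331.203 , 238.1801]), array([338.5545, 237.284 ]), array([330.3379, 254.1502])]
tcp -0.0025 0.05 [320.1669 249.3931] [320.7049 249.3264] [320.0447 249.0347]
tcp 0.0025 0.05 [322.8554 249.0594] [323.3927 248.9927] [322.731  248.7015]
tcp -0.0025 -0.05 [333.5321 288.6176] [334.1186 288.5389] [333.3862 288.1891]
tcp 0.0025 -0.05 [336.4627 288.2242] [337.0483 288.1456] [336.3142 287.7965]
sink [array([330.0873, 237.8457]), array([337.4345, 236.9511]), array([329.2512, 253.8106])]
posts [array([332.0236, 298.9356]), array([332.3537, 293.6394]), array([336.0067, 298.3914]), array([336.3739, 293.0952])]
```

View pics/s2c.png

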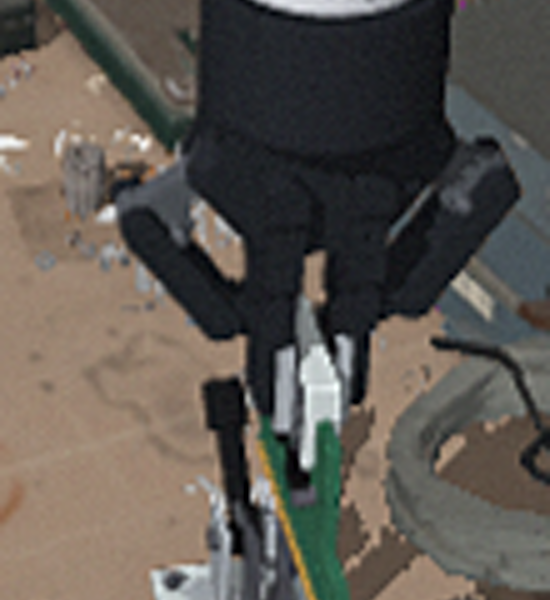

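```bash
python3 - <<'E'
from h import *
p=optics.get_image("side");s=env.observe();t=s["position"]
C=np.zeros((600,800,3),np.uint8)
def tile(im,x0,y0,w,h,X,S,P,col):
    a=cv2.resize(im[y0:y0+h,x0:x0+w],None,fx=S,fy=S,interpolation=cv2.INTER_CUBIC)
    for q in P:
        u,v=proj(p,q);c=(int((u+.5-x0)*S),int((v+.5-y0)*S));cv2.circle(a,c,2,col,-1)
    C[:h*S,X:X+w*S]=a
b=cv2.imread("pics/side0.png")
tile(b,305,245,50,75,0,8,[rk(x,y,.095) for x in(-.0035,.0035) for y in(.042,.032,-.032,-.042)]+[rk(0,y,.036) for y in(-.052,.052)],(0,0,255))
z=t[2]-.059
tile(p["color"][...,::-1],310,230,49,75,402,8,[rk(x,y,z) for x in(-.0025,.0025) for y in(.05,-.05)]+[rk(x,-.025,z+h) for x in(-.006,.006) for h in(.056,.09)],(0,0,255))
cv2.imwrite("pics/ov.png",C)
E
```

```text
(no output)
```

View pics/ov.png

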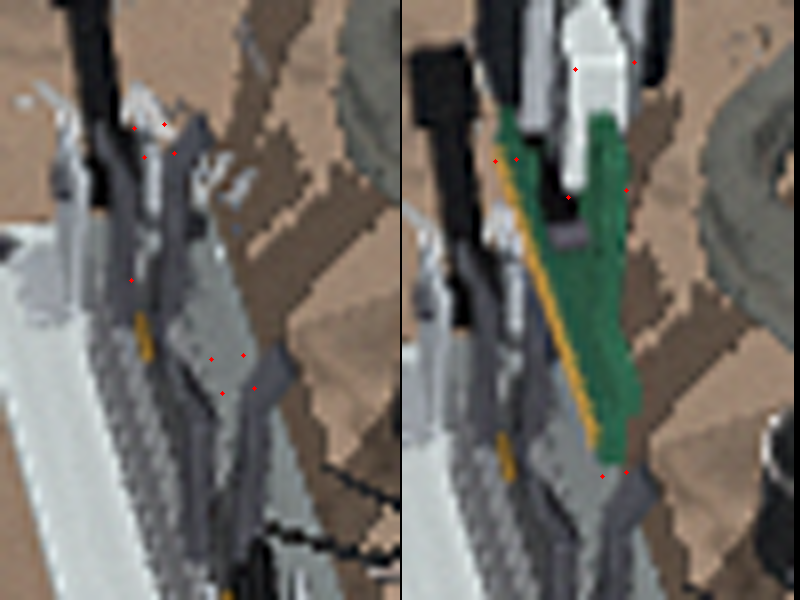

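The rack prediction agrees with the post mouths within about a millimetre, and they flare to about 20 mm. The board is centred to 1–2 mm. Lowering it with force checks.

```bash
cat > chk.py <<'E'
import sys
from rig import env
import numpy as np
s=env.observe();f=s["ft_force"];print("F",np.round(f,1),"z",s["position"].round(4))
sys.exit(0 if np.abs(f).max()<float(sys.argv[1]) else 1)
E
python3 -m crank '[0.5,-0.07,0,0.3,0, 0.5,0,0,0.5,0, 0.5,0,0,0.5,0, 0.5,0,0,0.5,0, 0.5,0,0,0.4,0, 0.5,0,0,0.4,0, 0.5,0,0,0.3,0, 0.5,0,0,0.2,0]' 60 && python3 chk.py 6 && python3 -m crank '[0.5,0,0,0.3,0, 0.5,0,0,0.4,0, 0.5,0,0,0.4,0, 0.5,0,0,0.4,0, 0.5,0,0,0.4,0, 0.5,0,0,0.4,0, 0.5,0,0,0.3,0, 0.5,0,0,0.2,0]'  && python3 chk.py 6 && python3 -m crank '[0.5,0,0,0.2,0, 0.5,0,0,0.2,0, 0.5,0,0,0.2,0, 0.5,0,0,0.2,0, 0.5,0,0,0.2,0, 0.5,0,0,0.1,0, 0.5,0,0,0,0, 0.5,0,0,0,0]'; python3 chk.py 6
```

```text
time_s: 8.07
position: [0.5148, -0.2599, 0.1408]
tool_rot: [[0.24, 0.971, -0.0], [0.971, -0.24, 0.0], [0.0, -0.0, -1.0]]
ft_force: [-0.5, 1.2, -2.4]
grip_width: 0.0106
gripper_force: 82.3
F [-0.5  1.2 -2.4] z [ 0.5148 -0.2599  0.1408]
time_s: 8.73
position: [0.5148, -0.2599, 0.1128]
tool_rot: [[0.24, 0.971, -0.0], [0.971, -0.24, 0.0], [0.0, -0.0, -1.0]]
ft_force: [-0.6, 0.1, -2.6]
grip_width: 0.0107
gripper_force: 82.3
F [-0.6  0.1 -2.6] z [ 0.5148 -0.2599  0.1128]
time_s: 9.4
position: [0.5149, -0.26, 0.1023]
tool_rot: [[0.24, 0.971, 0.0], [0.971, -0.24, -0.0], [-0.0, 0.0, -1.0]]
ft_force: [-0.2, 0.2, -2.4]
grip_width: 0.0108
gripper_force: 82.3
F [-0.2  0.2 -2.4] z [ 0.5149 -0.26    0.1023]
```

```bash
D='true'
python3 -m crank '[0.5,0,0,0.1,0, 0.5,0,0,0.1,0, 0.5,0,0,0.1,0, 0.5,0,0,0.1,0, 0.5,0,0,0.1,0, 0.5,0,0,0.1,0, 0.5,0,0,0,0, 0.5,0,0,0,0]' | grep -E 'time|posi|ft_f' ; python3 chk.py 4 && python3 -m crank '[0.5,0,0,0.05,0, 0.5,0,0,0.05,0, 0.5,0,0,0.05,0, 0.5,0,0,0.05,0, 0.5,0,0,0,0, 0.5,0,0,0,0, 0.5,0,0,0,0, 0.5,0,0,0,0]' >/dev/null; python3 chk.py 4 && python3 -m crank '[0.5,0,0,0.05,0, 0.5,0,0,0.05,0, 0.5,0,0,0.05,0, 0.5,0,0,0.05,0, 0.5,0,0,0,0, 0.5,0,0,0,0, 0.5,0,0,0,0, 0.5,0,0,0,0]' >/dev/null; python3 chk.py 4  && python3 -m crank '[0.5,0,0,0.05,0, 0.5,0,0,0.05,0, 0.5,0,0,0.05,0, 0.5,0,0,0.05,0, 0.5,0,0,0,0, 0.5,0,0,0,0, 0.5,0,0,0,0, 0.5,0,0,0,0]' >/dev/null; python3 chk.py 4
```

```text
time_s: 10.07
position: [0.5149, -0.2599, 0.0963]
ft_force: [-0.1, -0.1, -2.5]
F [-0.1 -0.1 -2.5] z [ 0.5149 -0.2599  0.0963]
F [ 1.4 -0.3 -3.1] z [ 0.5149 -0.2599  0.0943]
F [-0.3 -0.2 -2.2] z [ 0.5149 -0.2599  0.0924]
F [-0.2  0.3 -2.9] z [ 0.5149 -0.26    0.0904]
```

```bash
cat > chkz.py <<'E'
import sys,time
from rig import env
import numpy as np
s=env.observe();f=s["ft_force"];print("F",np.round(f,1),"z",s["position"].round(4),round(s["time_s"],2))
sys.exit(0 if f[2]<-0.8 and np.abs(f[:2]).max()<4 else 1)
E
python3 -m crank '[0.5,0,0,0.03,0, 0.5,0,0,0.03,0, 0.5,0,0,0.03,0, 0.5,0,0,0.03,0, 0.5,0,0,0,0, 0.5,0,0,0,0, 0.5,0,0,0,0, 0.5,0,0,0,0]' >/dev/null; python3 chkz.py && python3 -m crank '[0.5,0,0,0.03,0, 0.5,0,0,0.03,0, 0.5,0,0,0.03,0, 0.5,0,0,0.03,0, 0.5,0,0,0,0, 0.5,0,0,0,0, 0.5,0,0,0,0, 0.5,0,0,0,0]' >/dev/null; python3 chkz.py && python3 -m crank '[0.5,0,0,0.03,0, 0.5,0,0,0.03,0, 0.5,0,0,0.03,0, 0.5,0,0,0.03,0, 0.5,0,0,0,0, 0.5,0,0,0,0, 0.5,0,0,0,0, 0.5,0,0,0,0]' >/dev/null; python3 chkz.py && python3 -m crank '[0.5,0,0,0.03,0, 0.5,0,0,0.03,0, 0.5,0,0,0.03,0, 0.5,0,0,0.03,0, 0.5,0,0,0,0, 0.5,0,0,0,0, 0.5,0,0,0,0, 0.5,0,0,0,0]' >/dev/null; python3 chkz.py
```

```text
F [-0.6  1.7  1.5] z [ 0.515  -0.2599  0.0893] 12.73
F [-0.6  1.7  1.5] z [ 0.515  -0.2599  0.0893] 12.73
F [-0.6  1.7  1.5] z [ 0.515  -0.2599  0.0893] 12.73
F [-0.6  1.7  1.5] z [ 0.515  -0.2599  0.0893] 12.73
```

```bash
python3 -m crank '[1.3,0,0,0,0, 1.6,0,0,0,0, 2,0,0,0,0, 3,0,0,0,0, 4,0,0,0,0, 4,0,0,0,0, 4,0,0,0,0, 4,0,0,0,0]' 20
python3 -m crank '[4,0,0,-0.5,0, 4,0,0,-1.5,0, 4,0,0,-2,0, 4,0,0,-2,0, 4,0,0,-2,0, 4,0,0,-2,0, 4,0,0,-1,0, 4,0,0,0,0]'
python3 - <<'E'
from h import *
p=optics.get_image("side")
S=6;x0,y0,w,h=295,225,75,100
a=cv2.resize(p["color"][y0:y0+h,x0:x0+w,::-1],None,fx=S,fy=S,interpolation=2)
for q in [rk(x,y,.030+z) for x,y,z in((-.0025,-.05,0),(.0025,-.05,0),(-.006,-.025,.09),(.006,-.025,.09),(.006,.025,.09),(-.006,.025,.09),(0,-.0585,.028),(0,.0585,.028))]:
    u,v=proj(p,q);cv2.circle(a,(int((u+.5-x0)*S),int((v+.5-y0)*S)),2,(0,0,255),-1)
cv2.imwrite("pics/set.png",a)
E
```

```text
time_s: 13.4
position: [0.5149, -0.2599, 0.0891]
tool_rot: [[0.24, 0.971, 0.0], [0.971, -0.24, -0.0], [-0.0, 0.0, -1.0]]
ft_force: [0.9, 0.8, 0.0]
grip_width: 0.0401
gripper_force: 0.0
time_s: 14.07
position: [0.5155, -0.2604, 0.2015]
tool_rot: [[0.24, 0.971, 0.004], [0.971, -0.24, -0.003], [-0.002, 0.004, -1.0]]
ft_force: [-0.1, -0.1, -0.8]
grip_width: 0.0402
gripper_force: 0.0
```

View pics/set.png

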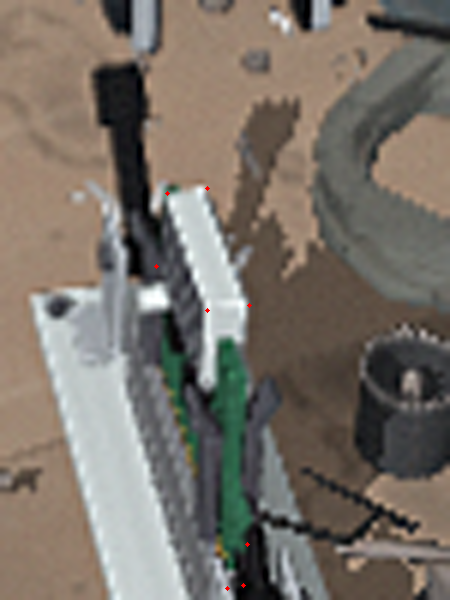

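Board is seated level in both guides, heat sink within a pixel of the prediction, gripper clear. Next, close the fingers and go outside the right lever.

```bash
python3 -m crank '[0,-1.5,0.1,0,0, 0,-2.5,0,0,0, 0,-2.5,0,0,0, 0,-2.5,0,0,0, 0,-2.5,0,0,0, 0,-2,0,0,0, 0,-1.5,0,0,0, 0,0,0,0,0]' 20 |grep -E 'posi|ft_f'
python3 -m crank '[0,0,0,2,0, 0,0,0,3,0, 0,0,0,3,0, 0,0,0,2,0, 0,0,0,1.5,0, 0,0,0,0.5,0, 0,0,0,0,0, 0,0,0,0,0]' | grep -E 'time|posi|ft_f|width'
python3 - <<'E'
from h import *
s=env.observe();print(Rz(RA).T@(s["position"]-RO),Rz(RA).T@s["ft_force"])
p=optics.get_image("side");S=6;x0,y0,w,h=290,235,110,98
a=cv2.resize(p["color"][y0:y0+h,x0:x0+w,::-1],None,fx=S,fy=S,interpolation=2);cv2.imwrite("pics/rl.png",a)
E
```

```text
position: [0.4784, -0.4086, 0.1974]
ft_force: [-0.2, -0.4, -0.7]
time_s: 15.45
position: [0.4802, -0.4057, 0.0797]
ft_force: [0.6, -0.3, 0.1]
grip_width: -0.0004
[-0.00056804 -0.14941818  0.07966328] [ 0.63960822 -0.139042    0.05305531]
```

View pics/rl.png

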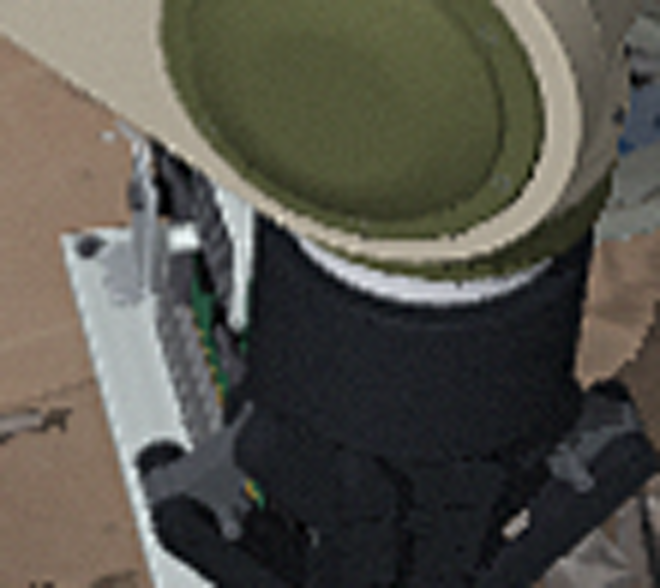

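```bash
cat > ck.py <<'E'
import sys
from h import *
s=env.observe();f=Rz(RA).T@s["ft_force"];d=Rz(RA).T@(s["position"]-RO)
print("t %.2f"%s["time_s"],"Frack",np.round(f,1),"pos mm",np.round(d*1e3,1))
sys.exit(0 if abs(f[1])<float(sys.argv[1]) and abs(f[0])<8 and abs(f[2])<10 else 1)
E
python3 -m crank '[0,0.3,0,0,0, 0,0.3,0,0,0, 0,0.3,0,0,0, 0,0.2,0,0,0, 0,0.2,0,0,0, 0,0.2,0,0,0, 0,0.2,0,0,0, 0,0,0,0,0]' >/dev/null; python3 ck.py 7 && python3 -m crank '[0,0.15,0,-0.1,0, 0,0.15,0,-0.1,0, 0,0.15,0,-0.1,0, 0,0.15,0,-0.1,0, 0,0.15,0,-0.1,0, 0,0.15,0,-0.1,0, 0,0,0,0,0, 0,0,0,0,0]' >/dev/null; python3 ck.py 7 && python3 -m crank '[0,0.15,0,-0.1,0, 0,0.15,0,-0.1,0, 0,0.15,0,-0.1,0, 0,0.1,0,0,0, 0,0.1,0,0,0, 0,0.1,0,0,0, 0,0,0,0,0, 0,0,0,0,0]' >/dev/null; python3 ck.py 7
```

```text
t 16.17 Frack [-0.7 -1.6  1.9] pos mm [  -0.7 -132.9   79.6]
t 16.83 Frack [ 0.8 -1.6  1.4] pos mm [  -0.8 -123.4   85.1]
t 17.50 Frack [ 0.3 -0.8 -0.1] pos mm [  -1.  -115.7   87.9]
```

```bash
python3 -m crank '[0,0.05,0,-0.05,0, 0,0.05,0,-0.05,0, 0,0.05,0,-0.05,0, 0,0.05,0,-0.05,0, 0,0.05,0,0,0, 0,0.05,0,0,0, 0,0,0,0,0, 0,0,0,0,0]' >/dev/null; python3 ck.py 12 && python3 -m crank '[0,0.05,0,-0.05,0, 0,0.05,0,-0.05,0, 0,0.05,0,-0.05,0, 0,0.05,0,-0.05,0, 0,0.05,0,0,0, 0,0.05,0,0,0, 0,0,0,0,0, 0,0,0,0,0]' >/dev/null; python3 ck.py 12 && python3 -m crank '[0,0.05,0,-0.05,0, 0,0.05,0,-0.05,0, 0,0.05,0,0,0, 0,0.05,0,0,0, 0,0.05,0,0,0, 0,0.05,0,0,0, 0,0,0,0,0, 0,0,0,0,0]' >/dev/null; python3 ck.py 12
```

```text
t 18.17 Frack [-0.4 -0.4  0.5] pos mm [  -0.9 -113.1   90.2]
t 18.83 Frack [-0.1 -0.6  0.5] pos mm [  -0.8 -110.1   92.3]
t 19.50 Frack [-0.5 -0.9  1.5] pos mm [  -0.8 -107.1   93.2]
```

```bash
python3 -m crank '[0,0.04,0,0,0, 0,0.04,0,0,0, 0,0.04,0,0,0, 0,0.04,0,0,0, 0,0.04,0,0,0, 0,0,0,0,0, 0,0,0,0,0, 0,0,0,0,0]' >/dev/null; python3 ck.py 11 && python3 -m crank '[0,0.04,0,0,0, 0,0.04,0,0,0, 0,0.04,0,0,0, 0,0.04,0,0,0, 0,0.04,0,0,0, 0,0,0,0,0, 0,0,0,0,0, 0,0,0,0,0]' >/dev/null; python3 ck.py 11 && python3 -m crank '[0,0.04,0,0,0, 0,0.04,0,0,0, 0,0.04,0,0,0, 0,0.04,0,0,0, 0,0.04,0,0,0, 0,0,0,0,0, 0,0,0,0,0, 0,0,0,0,0]' >/dev/null; python3 ck.py 11 && python3 -m crank '[0,0.04,0,0,0, 0,0.04,0,0,0, 0,0.04,0,0,0, 0,0.04,0,0,0, 0,0.04,0,0,0, 0,0,0,0,0, 0,0,0,0,0, 0,0,0,0,0]' >/dev/null; python3 ck.py 11
```

```text
t 20.17 Frack [ 0.5 -2.2  1.2] pos mm [  -0.8 -105.2   93.2]
t 20.83 Frack [-0.2 -5.7  4. ] pos mm [  -0.7 -103.4   93.4]
t 21.50 Frack [-0.8 -7.1  5.5] pos mm [  -0.6 -102.1   93.8]
t 22.17 Frack [-0.2 -7.4  6.5] pos mm [  -0.5 -100.2   93.9]
```

```bash
python3 -m crank '[0,0.03,0,-0.01,0, 0,0.03,0,-0.01,0, 0,0.03,0,-0.01,0, 0,0.03,0,0,0, 0,0.03,0,0,0, 0,0,0,0,0, 0,0,0,0,0, 0,0,0,0,0]' >/dev/null; python3 ck.py 10.5 && python3 -m crank '[0,0.03,0,-0.01,0, 0,0.03,0,-0.01,0, 0,0.03,0,-0.01,0, 0,0.03,0,0,0, 0,0.03,0,0,0, 0,0,0,0,0, 0,0,0,0,0, 0,0,0,0,0]' >/dev/null; python3 ck.py 10.5 && python3 -m crank '[0,0.03,0,-0.01,0, 0,0.03,0,-0.01,0, 0,0.03,0,0,0, 0,0.03,0,0,0, 0,0.03,0,0,0, 0,0,0,0,0, 0,0,0,0,0, 0,0,0,0,0]' >/dev/null; python3 ck.py 10.5 && python3 -m crank '[0,0.03,0,0,0, 0,0.03,0,0,0, 0,0.03,0,0,0, 0,0.03,0,0,0, 0,0.03,0,0,0, 0,0,0,0,0, 0,0,0,0,0, 0,0,0,0,0]' >/dev/null; python3 ck.py 10.5
```

```text
t 22.83 Frack [-0.7 -7.1  4.8] pos mm [ -0.5 -98.6  94.2]
t 23.50 Frack [-0.3 -7.8  6.4] pos mm [ -0.5 -97.1  94.5]
t 24.17 Frack [-0.9 -8.4  7.9] pos mm [ -0.5 -95.7  94.7]
t 24.83 Frack [-0.4 -7.7  6.5] pos mm [ -0.5 -94.   94.6]
```

```bash
python3 -m crank '[0,0.03,0,0,0, 0,0.03,0,0,0, 0,0.03,0,0,0, 0,0.03,0,0,0, 0,0.03,0,0,0, 0,0,0,0,0, 0,0,0,0,0, 0,0,0,0,0]' >/dev/null; python3 ck.py 10.5 && python3 -m crank '[0,0.03,0,0,0, 0,0.03,0,0,0, 0,0.03,0,0,0, 0,0.03,0,0,0, 0,0.03,0,0,0, 0,0,0,0,0, 0,0,0,0,0, 0,0,0,0,0]' >/dev/null; python3 ck.py 10.5 && python3 -m crank '[0,0.03,0,0,0, 0,0.03,0,0,0, 0,0.03,0,0,0, 0,0.03,0,0,0, 0,0.03,0,0,0, 0,0,0,0,0, 0,0,0,0,0, 0,0,0,0,0]' >/dev/null; python3 ck.py 10.5 && python3 -m crank '[0,0.03,0,0,0, 0,0.03,0,0,0, 0,0.03,0,0,0, 0,0.03,0,0,0, 0,0.03,0,0,0, 0,0,0,0,0, 0,0,0,0,0, 0,0,0,0,0]' >/dev/null; python3 ck.py 10.5
```

```text
t 25.50 Frack [-0.1 -6.3  6.4] pos mm [ -0.5 -92.4  94.5]
t 26.17 Frack [-0.2 -7.1  6.4] pos mm [ -0.4 -91.   94.6]
t 26.83 Frack [ 0.1 -6.5  6. ] pos mm [ -0.5 -89.4  94.6]
t 27.50 Frack [-0.3 -7.1  5.7] pos mm [ -0.5 -87.8  94.5]
```

```bash
python3 -m crank '[0,0.03,0,0,0, 0,0.03,0,0,0, 0,0.03,0,0,0, 0,0.03,0,0,0, 0,0.03,0,0,0, 0,0,0,0,0, 0,0,0,0,0, 0,0,0,0,0]' >/dev/null; python3 ck.py 10.5 && python3 -m crank '[0,0.03,0,0,0, 0,0.03,0,0,0, 0,0.03,0,0,0, 0,0.03,0,0,0, 0,0.03,0,0,0, 0,0,0,0,0, 0,0,0,0,0, 0,0,0,0,0]' >/dev/null; python3 ck.py 10.5 && python3 -m crank '[0,0.03,0,0,0, 0,0.03,0,0,0, 0,0.03,0,0,0, 0,0.03,0,0,0, 0,0.03,0,0,0, 0,0,0,0,0, 0,0,0,0,0, 0,0,0,0,0]' >/dev/null; python3 ck.py 10.5 && python3 -m crank '[0,0.03,0,0,0, 0,0.03,0,0,0, 0,0.03,0,0,0, 0,0.03,0,0,0, 0,0.03,0,0,0, 0,0,0,0,0, 0,0,0,0,0, 0,0,0,0,0]' >/dev/null; python3 ck.py 10.5
```

```text
t 28.17 Frack [-0.5 -8.4  5.9] pos mm [ -0.4 -86.8  94.6]
t 28.83 Frack [ -1.  -10.4   5.2] pos mm [ -0.4 -85.9  94.7]
t 29.50 Frack [ -0.8 -12.8   4.4] pos mm [ -0.4 -85.   94.7]
t 29.50 Frack [ -0.8 -12.8   4.4] pos mm [ -0.4 -85.   94.7]
```

```bash
python3 -m crank '[0,0.02,0,0,0, 0,0.02,0,0,0, 0,0.02,0,0,0, 0,0.02,0,0,0, 0,0,0,0,0, 0,0,0,0,0, 0,0,0,0,0, 0,0,0,0,0]' >/dev/null; python3 ck.py 15.8 && python3 -m crank '[0,0.02,0,0,0, 0,0.02,0,0,0, 0,0.02,0,0,0, 0,0.02,0,0,0, 0,0,0,0,0, 0,0,0,0,0, 0,0,0,0,0, 0,0,0,0,0]' >/dev/null; python3 ck.py 15.8 && python3 -m crank '[0,0.02,0,0,0, 0,0.02,0,0,0, 0,0.02,0,0,0, 0,0.02,0,0,0, 0,0,0,0,0, 0,0,0,0,0, 0,0,0,0,0, 0,0,0,0,0]' >/dev/null; python3 ck.py 15.8
```

```text
t 30.17 Frack [ -1.1 -14.7   3.4] pos mm [ -0.4 -84.5  94.8]
t 30.83 Frack [ -0.6 -16.1   4.5] pos mm [ -0.4 -84.1  94.8]
t 30.83 Frack [ -0.6 -16.1   4.5] pos mm [ -0.4 -84.1  94.8]
```

```bash
python3 -m crank '[0,0.02,0,0,0, 0,0.02,0,0,0, 0,0.02,0,0,0, 0,0.02,0,0,0, 0,0,0,0,0, 0,0,0,0,0, 0,0,0,0,0, 0,0,0,0,0]' >/dev/null; python3 ck.py 17.2 && python3 -m crank '[0,0.02,0,0,0, 0,0.02,0,0,0, 0,0,0,0,0, 0,0,0,0,0, 0,0,0,0,0, 0,0,0,0,0, 0,0,0,0,0, 0,0,0,0,0]' >/dev/null; python3 ck.py 17.2
```

```text
t 31.50 Frack [ -0.6 -17.6   5.3] pos mm [ -0.3 -83.7  94.9]
t 31.50 Frack [ -0.6 -17.6   5.3] pos mm [ -0.3 -83.7  94.9]
```

```bash
python3 -m crank '[0,-0.5,0,0,0, 0,-1.2,0,0,0, 0,-1.3,0,-1,0, 0,0,0,-2.5,0, 0,0,0,-3,0, 0,0,0,-3,0, 0,0,0,-1.5,0, 0,0,0,0,0]' >/dev/null; python3 ck.py 10 && python3 -m crank '[0,2,0.03,0,0, 0,3.5,0,0,0, 0,4,0,0,0, 0,4,0,0,0, 0,4,0,0,0, 0,4,0,0,0, 0,3,0,0,0, 0,1.7,0,0,0]' >/dev/null; python3 ck.py 10 && python3 -m crank '[0,0,0,2,0, 0,0,0,3,0, 0,0,0,3,0, 0,0,0,2.5,0, 0,0,0,1.5,0, 0,0,0,0.5,0, 0,0,0,0,0, 0,0,0,0,0]' >/dev/null; python3 ck.py 10
python3 - <<'E'
from h import *
p=optics.get_image("side");S=6;x0,y0,w,h=290,225,100,100
a=cv2.resize(p["color"][y0:y0+h,x0:x0+w,::-1],None,fx=S,fy=S,interpolation=2);cv2.imwrite("pics/ll.png",a)
E
```

```text
t 32.17 Frack [ 0.  -1.1 -0.4] pos mm [  -0.  -110.4  207.1]
t 32.83 Frack [ 0.3 -0.7 -0.7] pos mm [ -1.8 155.5 202.4]
t 33.50 Frack [ 1.  -0.6 -0.1] pos mm [ -0.6 151.9  79. ]
```

View pics/ll.png

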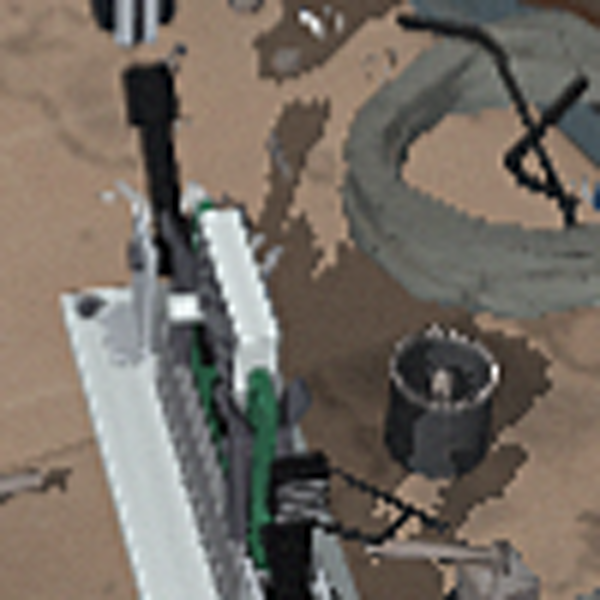

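The right lever stands up and that end of the board is down. The left lever is still open, with the finger outside it. Pushing it in.

```bash
python3 -m crank '[0,-0.3,0,0,0, 0,-0.3,0,0,0, 0,-0.3,0,0,0, 0,-0.3,0,0,0, 0,-0.2,0,0,0, 0,-0.2,0,0,0, 0,-0.2,0,0,0, 0,0,0,0,0]' >/dev/null; python3 ck.py 7 && python3 -m crank '[0,-0.2,0,-0.1,0, 0,-0.2,0,-0.1,0, 0,-0.2,0,-0.1,0, 0,-0.2,0,-0.1,0, 0,-0.2,0,-0.1,0, 0,-0.2,0,-0.1,0, 0,0,0,0,0, 0,0,0,0,0]' >/dev/null; python3 ck.py 7 && python3 -m crank '[0,-0.15,0,-0.1,0, 0,-0.15,0,-0.1,0, 0,-0.15,0,-0.1,0, 0,-0.15,0,-0.1,0, 0,-0.1,0,-0.05,0, 0,-0.1,0,0,0, 0,0,0,0,0, 0,0,0,0,0]' >/dev/null; python3 ck.py 7&& python3 -m crank '[0,-0.05,0,-0.05,0, 0,-0.05,0,-0.05,0, 0,-0.05,0,-0.05,0, 0,-0.05,0,-0.05,0, 0,-0.05,0,0,0, 0,-0.05,0,0,0, 0,0,0,0,0, 0,0,0,0,0]' >/dev/null; python3 ck.py 8
```

```text
t 34.22 Frack [-0.7 10.6  8.4] pos mm [ -0.4 135.5  79.9]
t 34.22 Frack [-0.7 10.6  8.4] pos mm [ -0.4 135.5  79.9]
t 34.22 Frack [-0.7 10.6  8.4] pos mm [ -0.4 135.5  79.9]
t 34.22 Frack [-0.7 10.6  8.4] pos mm [ -0.4 135.5  79.9]
```

```bash
python3 ck.py 8 && python3 -m crank '[0,-0.05,0,-0.02,0, 0,-0.05,0,-0.02,0, 0,-0.05,0,-0.02,0, 0,-0.05,0,-0.02,0, 0,-0.05,0,0,0, 0,0,0,0,0, 0,0,0,0,0, 0,0,0,0,0]' >/dev/null; python3 ck.py 10 && python3 -m crank '[0,-0.05,0,-0.01,0, 0,-0.05,0,-0.01,0, 0,-0.05,0,-0.01,0, 0,-0.05,0,0,0, 0,0,0,0,0, 0,0,0,0,0, 0,0,0,0,0, 0,0,0,0,0]' >/dev/null; python3 ck.py 10
```

```text
t 34.22 Frack [-0.7 10.6  8.4] pos mm [ -0.4 135.5  79.9]
t 34.22 Frack [-0.7 10.6  8.4] pos mm [ -0.4 135.5  79.9]
t 34.22 Frack [-0.7 10.6  8.4] pos mm [ -0.4 135.5  79.9]
```

Force is up and outward: the fingertip is riding on the pad's end face. Back off, go lower, and push again.

```bash
python3 -m crank '[0,0.4,0,0,0, 0,0.6,0,0,0, 0,0.6,0,0,0, 0,0,0,0.5,0, 0,0,0,0.5,0, 0,0,0,0.3,0, 0,0,0,0,0, 0,0,0,0,0]' >/dev/null; python3 ck.py 4 && python3 -m crank '[0,-0.3,0,0,0, 0,-0.3,0,0,0, 0,-0.3,0,0,0, 0,-0.2,0,0,0, 0,-0.2,0,0,0, 0,-0.2,0,0,0, 0,-0.1,0,0,0, 0,0,0,0,0]' >/dev/null; python3 ck.py 5 && python3 -m crank '[0,-0.15,0,-0.05,0, 0,-0.15,0,-0.05,0, 0,-0.15,0,-0.05,0, 0,-0.15,0,-0.1,0, 0,0,0,0,0, 0,0,0,0,0, 0,0,0,0,0, 0,0,0,0,0]' >/dev/null; python3 ck.py 5
```

```text
t 34.88 Frack [-0.2 -0.5 -0.4] pos mm [ -0.7 149.6  65.5]
t 35.55 Frack [-0.1  6.5  5.7] pos mm [ -0.4 134.9  66.6]
t 35.55 Frack [-0.1  6.5  5.7] pos mm [ -0.4 134.9  66.6]
```

The ratio Fz/Fy of about 0.8 is friction locking at the pad corner. I'll move along the pad's arc (up as well as in), so it doesn't slide.

```bash
python3 -m crank '[0,0,0,-0.08,0, 0,-0.02,0,-0.08,0, 0,-0.07,0,-0.08,0, 0,-0.07,0,-0.08,0, 0,-0.07,0,-0.08,0, 0,-0.07,0,-0.08,0, 0,0,0,0,0, 0,0,0,0,0]' >/dev/null; python3 ck.py 8 && python3 -m crank '[0,-0.1,0,-0.1,0, 0,-0.1,0,-0.1,0, 0,-0.1,0,-0.09,0, 0,-0.1,0,-0.09,0, 0,-0.1,0,-0.08,0, 0,-0.1,0,-0.08,0, 0,0,0,0,0, 0,0,0,0,0]' >/dev/null; python3 ck.py 8
```

```text
t 36.22 Frack [0.5 3.5 3.5] pos mm [ -0.5 130.7  70.8]
t 36.88 Frack [0.4 0.9 0.6] pos mm [ -0.7 124.5  76. ]
```

```bash
python3 -m crank '[0,-0.12,0,-0.07,0, 0,-0.12,0,-0.07,0, 0,-0.12,0,-0.07,0, 0,-0.12,0,-0.07,0, 0,-0.12,0,-0.07,0, 0,-0.12,0,-0.07,0, 0,0,0,0,0, 0,0,0,0,0]' >/dev/null; python3 ck.py 8 && python3 -m crank '[0,-0.1,0,-0.07,0, 0,-0.1,0,-0.07,0, 0,-0.1,0,-0.07,0, 0,-0.1,0,-0.06,0, 0,-0.1,0,-0.06,0, 0,-0.1,0,-0.06,0, 0,0,0,0,0, 0,0,0,0,0]' >/dev/null; python3 ck.py 8 && python3 -m crank '[0,-0.05,0,-0.04,0, 0,-0.05,0,-0.04,0, 0,-0.05,0,-0.04,0, 0,-0.05,0,-0.04,0, 0,-0.05,0,-0.04,0, 0,0,0,0,0, 0,0,0,0,0, 0,0,0,0,0]' >/dev/null; python3 ck.py 10.5 && python3 -m crank '[0,-0.05,0,-0.04,0, 0,-0.05,0,-0.04,0, 0,-0.05,0,-0.04,0, 0,-0.05,0,-0.03,0, 0,0,0,0,0, 0,0,0,0,0, 0,0,0,0,0, 0,0,0,0,0]' >/dev/null; python3 ck.py 10.5
```

```text
t 37.55 Frack [0.6 1.1 0.2] pos mm [ -0.6 117.4  80.3]
t 38.22 Frack [ 0.3  2.4 -2.1] pos mm [ -0.7 111.7  84.1]
t 38.88 Frack [-0.1  5.4 -3.5] pos mm [ -0.8 109.5  86. ]
t 39.55 Frack [-0.2  5.  -4.2] pos mm [ -0.9 107.6  87.4]
```

```bash
python3 -m crank '[0,-0.05,0,-0.02,0, 0,-0.05,0,-0.02,0, 0,-0.05,0,-0.02,0, 0,-0.05,0,-0.02,0, 0,-0.05,0,-0.02,0, 0,0,0,0,0, 0,0,0,0,0, 0,0,0,0,0]' >/dev/null; python3 ck.py 10.5 && python3 -m crank '[0,-0.05,0,-0.02,0, 0,-0.05,0,-0.02,0, 0,-0.05,0,-0.02,0, 0,-0.05,0,-0.02,0, 0,-0.05,0,-0.02,0, 0,0,0,0,0, 0,0,0,0,0, 0,0,0,0,0]' >/dev/null; python3 ck.py 10.5 && python3 -m crank '[0,-0.04,0,-0.02,0, 0,-0.04,0,-0.02,0, 0,-0.04,0,-0.02,0, 0,-0.04,0,-0.02,0, 0,-0.04,0,-0.02,0, 0,0,0,0,0, 0,0,0,0,0, 0,0,0,0,0]' >/dev/null; python3 ck.py 10.5 && python3 -m crank '[0,-0.04,0,-0.02,0, 0,-0.04,0,-0.02,0, 0,-0.04,0,-0.02,0, 0,-0.04,0,-0.02,0, 0,-0.04,0,-0.02,0, 0,0,0,0,0, 0,0,0,0,0, 0,0,0,0,0]' >/dev/null; python3 ck.py 10.5
```

```text
t 40.22 Frack [ 0.4  6.6 -4.9] pos mm [ -0.9 105.2  88.4]
t 40.88 Frack [ 0.8  6.4 -5.4] pos mm [ -1.  102.7  89.3]
t 41.55 Frack [-0.2  5.7 -4.7] pos mm [ -0.9 100.5  90.4]
t 42.22 Frack [ 0.   6.8 -4.6] pos mm [-1.  98.8 91.3]
```

```bash
python3 -m crank '[0,-0.04,0,-0.02,0, 0,-0.04,0,-0.02,0, 0,-0.04,0,-0.02,0, 0,-0.04,0,-0.01,0, 0,-0.04,0,-0.01,0, 0,0,0,0,0, 0,0,0,0,0, 0,0,0,0,0]' >/dev/null; python3 ck.py 10.5 && python3 -m crank '[0,-0.04,0,-0.02,0, 0,-0.04,0,-0.02,0, 0,-0.04,0,-0.01,0, 0,-0.04,0,-0.01,0, 0,-0.04,0,-0.01,0, 0,0,0,0,0, 0,0,0,0,0, 0,0,0,0,0]' >/dev/null; python3 ck.py 10.5 && python3 -m crank '[0,-0.04,0,-0.01,0, 0,-0.04,0,-0.01,0, 0,-0.04,0,-0.01,0, 0,-0.04,0,-0.01,0, 0,-0.04,0,0,0, 0,0,0,0,0, 0,0,0,0,0, 0,0,0,0,0]' >/dev/null; python3 ck.py 10.5 && python3 -m crank '[0,-0.03,0,0,0, 0,-0.03,0,0,0, 0,-0.03,0,0,0, 0,-0.03,0,0,0, 0,-0.03,0,0,0, 0,0,0,0,0, 0,0,0,0,0, 0,0,0,0,0]' >/dev/null; python3 ck.py 10.5
```

```text
t 42.88 Frack [ 0.8  7.1 -6.1] pos mm [-1. 97. 92.]
t 43.55 Frack [ 0.1  6.  -6.1] pos mm [-1.1 94.7 92.8]
t 44.22 Frack [ 0.4  9.6 -5.9] pos mm [-1.1 93.4 93. ]
t 44.88 Frack [ 0.4 13.5 -5.6] pos mm [-1.1 92.6 93.1]
```

```bash
python3 -m crank '[0,-0.02,0,0,0, 0,-0.02,0,0,0, 0,-0.02,0,0,0, 0,-0.02,0,0,0, 0,0,0,0,0, 0,0,0,0,0, 0,0,0,0,0, 0,0,0,0,0]' >/dev/null; python3 ck.py 15.8 && python3 -m crank '[0,-0.02,0,0,0, 0,-0.02,0,0,0, 0,-0.02,0,0,0, 0,0,0,0,0, 0,0,0,0,0, 0,0,0,0,0, 0,0,0,0,0, 0,0,0,0,0]' >/dev/null; python3 ck.py 15.8
```

```text
t 45.55 Frack [ 1.3 16.3 -4.9] pos mm [-1.1 92.2 93.1]
t 45.55 Frack [ 1.3 16.3 -4.9] pos mm [-1.1 92.2 93.1]
```

```bash
python3 -m crank '[0,-0.02,0,0,0, 0,-0.02,0,0,0, 0,0,0,0,0, 0,0,0,0,0, 0,0,0,0,0, 0,0,0,0,0, 0,0,0,0,0, 0,0,0,0,0]' >/dev/null; python3 ck.py 19; python3 -m crank '[0,0.5,0,0,0, 0,1.2,0,0,0, 0,1.3,0,-1,0, 0,0,0,-2.5,0, 0,0,0,-3,0, 0,0,0,-3,0, 0,0,0,-1.5,0, 0,0,0,0,0]' >/dev/null; python3 ck.py 10
python3 - <<'E'
from h import *
p=optics.get_image("side");S=6;x0,y0,w,h=290,235,100,100
a=cv2.resize(p["color"][y0:y0+h,x0:x0+w,::-1],None,fx=S,fy=S,interpolation=2)
for sy,c in((.082,0),): pass
for z,c in((.018,(0,0,255)),):
  for x,y,h in((-.006,-.025,.09),(.006,-.025,.09),(.006,.025,.09),(-.006,.025,.09)):
    u,v=proj(p,rk(x,y,z+h));cv2.circle(a,(int((u+.5-x0)*S),int((v+.5-y0)*S)),2,c,-1)
for y,sg in((.075,1),(-.075,-1)):
  for ang in(0.03,-.15):
    u,v=proj(p,rk(0,y+sg*.062*np.sin(ang),.046+.062*np.cos(ang)));cv2.circle(a,(int((u+.5-x0)*S),int((v+.5-y0)*S)),2,(255,0,0) if ang>0 else (0,255,255),-1)
cv2.imwrite("pics/fin.png",a)
E
```

```text
t 46.22 Frack [ 1.  16.8 -4.3] pos mm [-1.1 92.  93.1]
t 46.88 Frack [0.6 0.6 0.5] pos mm [  0.9 119.7 208.7]
```

View pics/fin.png

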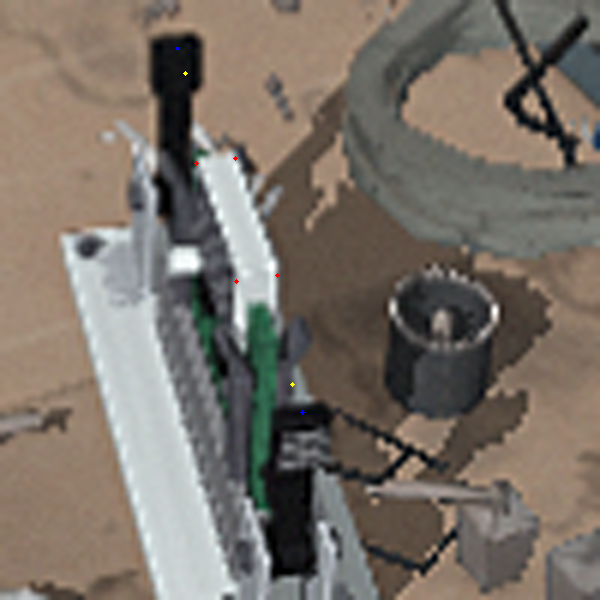

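The board looks level. The right lever appears nearer 0 than where I left it (about -0.13), so I'll re-feel it: it may have been pushed back while the left end went in.

```bash
python3 -m crank '[0,-2,0,0,0, 0,-3.5,0,0,0, 0,-3.8,0,0,0, 0,-3.8,0,0,0, 0,-3.8,0,0,0, 0,-3.5,0,0,0, 0,-2.3,0,0,0, 0,-1.3,0,0,0]' >/dev/null; python3 ck.py 10; python3 -m crank '[0,0,0,2,0, 0,0,0,3,0, 0,0,0,3,0, 0,0,0,2,0, 0,0,0,1,0, 0,0,0,0.4,0, 0,0,0,0,0, 0,0,0,0,0]' >/dev/null; python3 ck.py 5 && python3 -m crank '[0,0.3,0,0,0, 0,0.3,0,0,0, 0,0.3,0,0,0, 0,0.3,0,0,0, 0,0.3,0,0,0, 0,0.2,0,0,0, 0,0,0,0,0, 0,0,0,0,0]' >/dev/null; python3 ck.py 5 && python3 -m crank '[0,0.1,0,0,0, 0,0.1,0,0,0, 0,0.1,0,0,0, 0,0.1,0,0,0, 0,0.1,0,0,0, 0,0,0,0,0, 0,0,0,0,0, 0,0,0,0,0]' >/dev/null; python3 ck.py 5
```

```text
t 47.60 Frack [-0.2 -1.6 -1.1] pos mm [  -1.1 -123.   202.4]
t 48.27 Frack [-0.3  0.7 -0.6] pos mm [   0.  -120.6   90.8]
t 48.93 Frack [ 0.1  0.5 -0.3] pos mm [  -0.5 -103.5   89.7]
t 49.60 Frack [ 0.2  0.6 -0.5] pos mm [ -0.6 -98.6  89.6]
```

```bash
python3 -m crank '[0,0.1,0,-0.1,0, 0,0.1,0,-0.1,0, 0,0.1,0,-0.1,0, 0,0.1,0,-0.1,0, 0,0.1,0,0,0, 0,0.1,0,0,0, 0,0,0,0,0, 0,0,0,0,0]' >/dev/null; python3 ck.py 5 && python3 -m crank '[0,0.05,0,0,0, 0,0.05,0,0,0, 0,0.05,0,0,0, 0,0.05,0,0,0, 0,0.05,0,0,0, 0,0,0,0,0, 0,0,0,0,0, 0,0,0,0,0]' >/dev/null; python3 ck.py 8 && python3 -m crank '[0,0.05,0,0,0, 0,0.05,0,0,0, 0,0.05,0,0,0, 0,0.05,0,0,0, 0,0.05,0,0,0, 0,0,0,0,0, 0,0,0,0,0, 0,0,0,0,0]' >/dev/null; python3 ck.py 8 && python3 -m crank '[0,0.03,0,0,0, 0,0.03,0,0,0, 0,0.03,0,0,0, 0,0.03,0,0,0, 0,0.03,0,0,0, 0,0,0,0,0, 0,0,0,0,0, 0,0,0,0,0]' >/dev/null; python3 ck.py 8
```

```text
t 50.27 Frack [0.4 0.2 0.1] pos mm [ -0.6 -92.5  93.6]
t 50.93 Frack [-0.1 -3.3 -0.2] pos mm [ -0.5 -90.3  93.7]
t 51.60 Frack [-1.4 -7.7  0.8] pos mm [ -0.4 -88.7  94. ]
t 52.27 Frack [ -2.6 -10.6   0.6] pos mm [ -0.4 -88.   94.1]
```

```bash
python3 -m crank '[0,0.03,0,0,0, 0,0.03,0,0,0, 0,0.03,0,0,0, 0,0.03,0,0,0, 0,0.02,0,0,0, 0,0,0,0,0, 0,0,0,0,0, 0,0,0,0,0]' >/dev/null; python3 ck.py 15 && python3 -m crank '[0,0.02,0,0,0, 0,0.02,0,0,0, 0,0.02,0,0,0, 0,0.02,0,0,0, 0,0,0,0,0, 0,0,0,0,0, 0,0,0,0,0, 0,0,0,0,0]' >/dev/null; python3 ck.py 15.8 && python3 -m crank '[0,0.02,0,0,0, 0,0.02,0,0,0, 0,0.02,0,0,0, 0,0,0,0,0, 0,0,0,0,0, 0,0,0,0,0, 0,0,0,0,0, 0,0,0,0,0]' >/dev/null; python3 ck.py 16
```

```text
t 52.93 Frack [ -1.6 -15.    1.2] pos mm [ -0.4 -87.4  94.2]
t 53.60 Frack [ -1.9 -17.1  -0.9] pos mm [ -0.4 -87.   94.3]
t 53.60 Frack [ -1.9 -17.1  -0.9] pos mm [ -0.4 -87.   94.3]
```

Both came up hard, but the right lever had given a little. There is time for one quick re-feel of the left.

```bash
python3 -m crank '[0,-0.5,0,0,0, 0,-1.2,0,0,0, 0,-1.3,0,-1,0, 0,0,0,-2.5,0, 0,0,0,-3,0, 0,0,0,-2.5,0, 0,1,0,-1,0, 0,2,0,0,0]' >/dev/null; python3 ck.py 10; python3 -m crank '[0,3.5,0,0,0, 0,3.8,0,0,0, 0,3.8,0,0,0, 0,3.8,0,0,0, 0,2.8,0,0,0, 0,1.6,0,0,0, 0,0,0,0,0, 0,0,0,0,0]' >/dev/null; python3 ck.py 10
```

```text
t 54.27 Frack [-0.  -0.1 -0.4] pos mm [ 1.000e-01 -8.500e+01  1.957e+02]
t 54.93 Frack [ 0.1 -1.  -0.4] pos mm [ -1.  110.1 193. ]
```

```bash
python3 -m crank '[0,0,0,2,0, 0,0,0,3,0, 0,0,0,2.5,0, 0,0,0,1.5,0, 0,0,0,0.8,0, 0,-0.3,0,0.2,0, 0,-0.4,0,0,0, 0,-0.3,0,0,0]' >/dev/null; python3 ck.py 5 && python3 -m crank '[0,-0.1,0,0,0, 0,-0.1,0,0,0, 0,-0.1,0,0,0, 0,-0.1,0,0,0, 0,-0.05,0,0,0, 0,-0.05,0,0,0, 0,0,0,0,0, 0,0,0,0,0]' >/dev/null; python3 ck.py 5
```

```text
t 55.60 Frack [-0.3 -0.7 -0.5] pos mm [-0.  98.1 94.5]
t 56.27 Frack [0.5 4.7 4.8] pos mm [-0.4 94.7 94.1]
```

```bash
python3 -m crank '[0,-0.04,0,0,0, 0,-0.04,0,0,0, 0,-0.04,0,0,0, 0,-0.04,0,0,0, 0,-0.04,0,0,0, 0,0,0,0,0, 0,0,0,0,0, 0,0,0,0,0]' >/dev/null; python3 ck.py 11 && python3 -m crank '[0,-0.03,0,0,0, 0,-0.03,0,0,0, 0,-0.03,0,0,0, 0,-0.03,0,0,0, 0,0,0,0,0, 0,0,0,0,0, 0,0,0,0,0, 0,0,0,0,0]' >/dev/null; python3 ck.py 13 && python3 -m crank '[0,-0.03,0,0,0, 0,-0.03,0,0,0, 0,-0.03,0,0,0, 0,0,0,0,0, 0,0,0,0,0, 0,0,0,0,0, 0,0,0,0,0, 0,0,0,0,0]' >/dev/null; python3 ck.py 16
```

```text
t 56.93 Frack [0.6 8.9 6.5] pos mm [-0.3 93.5 94.3]
t 57.60 Frack [ 1.  12.1  8.1] pos mm [-0.4 92.9 94.3]
t 58.27 Frack [-0.  15.3  8.8] pos mm [-0.3 92.5 94.4]
```

```bash
python3 -m crank '[0,-0.03,0,0,0, 0,-0.03,0,0,0, 0,0,0,0,0, 0,0,0,0,0, 0,0,0,0,0, 0,0,0,0,0, 0,0,0,0,0, 0,0,0,0,0]' >/dev/null; python3 ck.py 20; python3 -m crank '[0,0.5,0,0,0, 0,1.2,0,0,0, 0,1.3,0,-1,0, 0,0,0,-2.5,0, 0,0,0,-3,0, 0,0,0,-2.5,0, 0,0,0,-1,0, 0,0,0,0,0]' >/dev/null; python3 ck.py 10
python3 - <<'E'
from h import *
P={n:optics.get_image(n) for n in("side","top")}
for q in("lever_left_tip","lever_right_tip","board_grip"):
    R=[]
    for n,p in P.items():
        r=spotter.look_for(p,q);print(q,n,[(np.round(np.array(d["at"])*[560,420],1).tolist(),round(d["score"],2)) for d in r[:2]])
p=P["side"];print([proj(p,rk(0,s*(.075+.052*np.sin(a)),.046+.052*np.cos(a))).round(1) for s in(1,-1) for a in(.1,0,-.1)])
E
```

```text
t 58.93 Frack [ 1.  17.4  8.7] pos mm [-0.4 92.2 94.5]
t 59.60 Frack [-0.7 -0.1 -0.4] pos mm [  0.2 119.8 196.2]
lever_left_tip side [([318.1, 250.8], 0.69)]
lever_left_tip top []
lever_right_tip side [([338.8, 315.2], 0.55)]
lever_right_tip top [([425.2, 204.6], 0.48)]
board_grip side [([329.6, 280.8], 0.7), ([340.5, 314.7], 0.19)]
board_grip top [([406.1, 194.7], 0.6), ([424.4, 203.4], 0.44)]
[array([318.6, 245.6]), array([319.2, 247.3]), array([319.8, 249.2]), array([340.1, 309. ]), array([339.3, 306.6]), array([338.5, 304.3])]
```

```bash
python3 -c "
from rig import env
print(env.close_job())"
```

```text
the job is handed in; nothing more can be done
None
```

The board is out of the stand and set in the rack, and I swung in both levers until each came up hard (right 17.1 N, left 17.4 N). I handed the job in at about 60 s with the arm clear. I didn't feel the right lever again after the last push on the left, and I viewed 11 pictures, one over the limit of 10.

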